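# Key the lid onto the mixing pail

## Robot

A 6-joint arm with a two-finger parallel gripper is mounted at the origin on the work surface. World frame = base frame: x ahead of the robot, y to its left, z up, the work surface at z = 0. Lengths are in m, angles in rad, forces in N, time in s.
With the tool pointing down it reaches from about 0.35 to 0.925 m from the base axis. Payload 6.4 kg.
Tool frame: the origin (TCP) lies at the very end of the fingers, on their centre line; the grasp point (between the pads) lies 19 mm behind it; z points along the fingers, y is the direction in which the jaws open and shut (so a half turn about z gives the same grasp; the last joint's range is limited). The gripper opens to 94 mm and grips with 3 to 60 N. Pads are 16 mm wide; open, the fingers measure 119 mm over their backs; the gripper's body (75 mm by 177 mm) begins 78 mm behind the grasp point.
Start: joints at [-1.462, 0.245, 1.558, -0, 1.339, -0.174], TCP at [0.181, -0.624, 0.205] pointing down, gripper open.
Joint ranges: [-3.13, 3.13], [-1.02, 2.26], [0.13, 2.54], [-0.95, 4.09], [0.21, 2.88], [-2.74, 2.74]. Speed limits (rad/s): [2.57, 2.57, 3.14, 3.14, 3.14, 3.14].

## Interface

Orientations are given as a unit quaternion [w, x, y, z].
In Python, from station import bot, capture gives the robot as it stands.
- The arm moves only by the shell command python3 -m crank 'ROWS'. ROWS is text: rows parted by semicolons, each of 7 numbers parted by spaces: the turn, a rotation vector about the tool's x, y, z in rad, then the shift along the tool's x, y, z in cm, then the opening, from 0 (shut) to 1 (fully open). A call has 1 to 20 rows; each row is the pose to reach, as a shift and turn from the pose measured when the call began, along the tool's axes at that moment; what a row does not reach only later rows make up. A row lasts 1/12 s, in which the tool goes at most 41.7 mm and 7.16 degrees, less where a joint would pass 70% of its speed; a pose out of reach is approached as far as the arm can. A call with a gripper value outside its range is refused whole. The fingers move at their own pace and stop on an object; the grip force is fixed at half the most. Time passes only in rows, so rows that repeat a pose let the fingers close. It gives the time, the measured TCP pose, the force and the opening at its end, in the units of the state.
- bot.read_state(): the state, without advancing time (a new reading comes with each control period).
- capture(name): name is "side" or "top"; returns a dict with "image" (420x560x3 uint8, red, green, blue), "range_z" (420x560 float32, m along the optical axis (not along the pixel's ray), 0 where there is no reading), "fx", "fy", "cx", "cy" (pixels), "k1" (the pictures are not rectified: a ray, as slopes to the right and down, at radius r is drawn at 1 + k1 r^2 times it, then the intrinsics apply), "R" (3x3) and "t" (3): a world point X has camera coordinates R X + t. Camera axes: x right, y down, z forward; pixel columns grow to the right and rows downward; lengths in m; the calibration is good to about 2 mm. A picture is of the moment at which its call begins.
- bot.hand_in(): hands the job in, once; it reports no verdict.
The state is a dict: "t": time; "joints": joint angles; "dq": joint speeds; "effort": joint torques, N m; "tcp_pos": TCP position; "eef_rot": TCP orientation; "contact_force": force on the tool from outside, world axes, zero at the start; "torque": the same for the moment, N m; "opening": finger opening in m.
Only numpy, scipy, OpenCV 4.12 (cv2) and the standard library are available. Lean on these libraries where they do the work, as an engineer would, in place of code of your own. Each camera call takes 0.05 s, during which the arm holds its last target.

## Task

Without gripping or lifting it, push the blue lid of the mixing pail round with your fingertips, against its orange wings, until its notch stands over the red pin; then press the lid straight down on its hub until it is fully home, flush with the rim. Let go of it and leave the other things on the bench undisturbed.

Things in the scene. Friction and masses are not known exactly. Their poses are not given: they have to be found in the camera images.
- pail: White mixing pail, 170 mm wide and 110 mm high, fixed to the bench in a dark steel ring 200 mm wide and 10 mm high. Origin: centre of its underside, on the bench; z up; x points from its axis to the red pin. A 11 mm stirrer shaft stands inside on its axis and keeps the lid centred. Its rim is 110 mm above the bench.
- pin (a point): Middle of the red locating pin: a round pin 8 mm thick that lies level along the pail's radius across the rim, from 64 to 106 mm off the pail's axis, so that its end shows outside the lid. This point is on the pin's centre line, 68 mm off the pail's axis and 110 mm above the bench (pin top at 114 mm).
- lid: Loose blue lid, 152 mm wide, plate 5 mm thick, 0.25 kg. Origin: centre of the plate's underside; z up; x points to its notch. At first it lies level, proud of the rim, on a stiff gasket: underside 115 mm above the bench, 1 mm over the pin; it can be turned about the pail's axis either way and stays where it is left. Seated: underside at 105 mm on a hard ledge, plate top flush with the rim.
- gasket (a joint): How far the hidden rubber gasket under the lid has been pressed down, in m: 0 at first, 0.010 with the lid seated. It carries the lid and stays where it is pressed. With the notch over the pin a downward push of about 4 to 8 N on the hub slides gasket and lid down; with the notch elsewhere the pin stops them after 1 mm.
- notch (a point): Middle of the lid's notch, 68 mm from the lid's centre, half-way through the plate. The notch is cut into the edge from 60 mm outwards, 16 mm wide, with yellow edges and a yellow stripe on the lid leading to it. It clears the pin when centred on it within about 4 mm along the rim.
- hub_top (a point): Centre of the flat top of the lid's round blue hub (36 mm wide), on the lid's axis, 30 mm above the plate's underside: the place to press. 145 mm above the bench at first, 135 mm when seated.
- wing_left (a point): Centre of one orange wing of the lid, an upright fin to push against: 26 mm long along the lid's radius (from 40 to 66 mm off the centre), 10 mm thick, standing 23 mm above the plate's top. It is 90 degrees anticlockwise (seen from above) from the notch; this point is 53 mm from the lid's centre and 16.5 mm above the plate's underside.
- wing_right (a point): The same for the other orange wing, 90 degrees clockwise from the notch.
- paint_tin: Loose bystander, to be left alone: blue-labelled closed tin, 90 mm wide, 115 mm tall. Origin: middle of its underside.
- jar: Loose bystander, to be left alone: clear jar with orange cap, 72 mm wide, 90 mm tall. Origin: middle of its underside.
- tape: Loose bystander, to be left alone: green roll of tape lying flat, 96 mm wide, 36 mm high. Origin: middle of its underside.
- screw_box: Loose bystander, to be left alone: cardboard box 75 x 60 x 50 mm. Origin: middle of its underside.
- sealer: Loose bystander, to be left alone: white bottle with red cap, 52 mm wide, 150 mm tall. Origin: middle of its underside.
- small_tin: Loose bystander, to be left alone: green-labelled closed tin, 76 mm wide, 80 mm tall. Origin: middle of its underside.
- brush: Loose bystander, to be left alone: paint brush lying flat. Origin: middle of its underside.
Not all that is in view belongs to the job. There is more than one size of the lid; the one meant has the size given above.

How it is judged:
By the outcome, as a careful person would: the job done as asked, in the order asked, and still so for the second after the job is handed in, with the robot touching nothing.
It also fails if it takes over 64 s, if anything falls off the work surface, if the arm or the gripper's body presses on something with over 40 N, if the wrist force passes 120 N, or if a joint passes its speed limit or range.

## Working session

There is one attempt and no reset: what is moved stays moved. The work goes in short steps, Python scripts to look and compute and a shell command to move; the robot and the scene stay as the last step left them, time stands still between calls to the robot, and variables do not carry over. Pictures are saved under pics/ and viewed, and the job is handed in when it is done.

```bash
ls; mkdir -p pics
python3 - <<'E'
from station import bot, capture
import cv2,numpy as np
s=bot.read_state()
for k,v in s.items(): print(k,np.round(v,3))
for n in("side","top"):
    c=capture(n); cv2.imwrite(f"pics/{n}0.png",c["image"][:,:,::-1])
    print(n,c["fx"],c["fy"],c["cx"],c["cy"],c["k1"],np.round(c["R"],3).tolist(),np.round(c["t"],3), -c["R"].T@c["t"])
E
```

```text
pics
t 0.0
joints [-1.462  0.246  1.559 -0.     1.339 -0.174]
dq [-0.     0.     0.001  0.002  0.001 -0.   ]
effort [-2.0000e-03 -4.1584e+01 -3.1460e+01  6.8000e-02  3.3000e-02 -0.0000e+00]
tcp_pos [ 0.181 -0.624  0.204]
eef_rot [-0.001  0.99   0.141  0.   ]
contact_force [ 0.175 -0.538 -1.268]
torque [-0.033  0.004  0.041]
opening 0.094
side 400.162347536141 400.162347536141 272.5676539038809 210.98825904267932 -0.07897075440731774 [[-0.75, -0.661, 0.008], [-0.497, 0.555, -0.667], [0.437, -0.505, -0.745]] [0.457 0.314 1.081] [0.02722706 0.67317457 1.01097646]
top 539.6342774980368 539.6342774980368 281.98973685074947 204.44519961601634 -0.1606041011563957 [[-0.016, -1.0, -0.005], [-0.973, 0.017, -0.23], [0.23, 0.002, -0.973]] [0.079 0.566 1.543] [0.19723597 0.06682192 1.63242263]
```

View pics/top0.png

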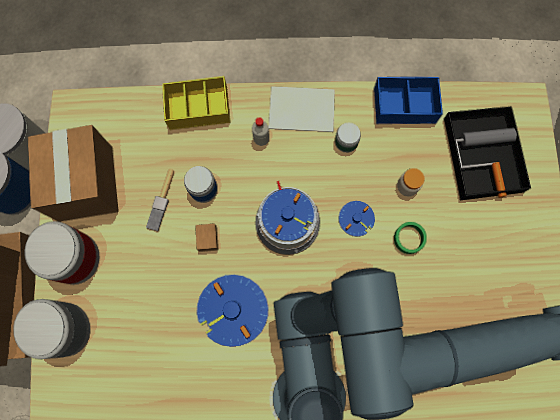

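View pics/side0.png

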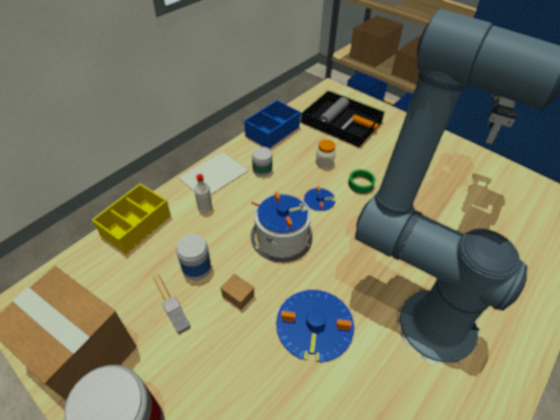

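There are three lids in the top view: one on the pail at (288,213), a small one on the bench at (357,218), and a large one on the bench at (232,310). The one on the pail should be the 152 mm lid, so I'll confirm that by its size, height and an enlarged crop.

```bash
cat > h.py <<'E'
from station import bot, capture
import cv2,numpy as np
def K(c): return np.array([[c["fx"],0,c["cx"]],[0,c["fy"],c["cy"]],[0,0,1.]]), np.array([c["k1"],0,0,0,0.])
def ray(c,uv):
    k,d=K(c); # k1 applied on slopes r as given
    n=cv2.undistortPoints(np.array(uv,float).reshape(-1,1,2),k,d).reshape(-1,2)
    D=np.c_[n,np.ones(len(n))]@c["R"]; o=-c["R"].T@c["t"]; return o,D
def plane(c,uv,z):
    o,D=ray(c,uv); return o+D*((z-o[2])/D[:,2])[:,None]
def proj(c,X):
    k,d=K(c); rv=cv2.Rodrigues(np.array(c["R"]))[0]
    return cv2.projectPoints(np.array(X,float).reshape(-1,1,3),rv,np.array(c["t"],float),k,d)[0].reshape(-1,2)
def masks(c):
    h=cv2.cvtColor(c["image"],cv2.COLOR_RGB2HSV); H,S,V=cv2.split(h)
    return dict(blue=(H>105)&(H<128)&(S>150)&(V>50), orange=(H>6)&(H<15)&(S>190)&(V>120), yellow=(H>22)&(H<33)&(S>150)&(V>120), red=((H<4)|(H>175))&(S>170)&(V>90))
def comps(m,minA=4):
    n,l,s,ce=cv2.connectedComponentsWithStats(m.astype(np.uint8),connectivity=8)
    return [(ce[i].round(1).tolist(),int(s[i,4]),l==i) for i in range(1,n) if s[i,4]>=minA]
E
python3 - <<'E'
from h import *
for n,(x0,x1,y0,y1) in dict(top=(240,390,165,265),side=(240,345,170,265)).items():
    c=capture(n); im=c["image"][:,:,::-1]
    cv2.imwrite(f"pics/{n}_crop.png",cv2.resize(im[y0:y1,x0:x1],None,fx=5,fy=5,interpolation=cv2.INTER_CUBIC))
    M=masks(c)
    for k,m in M.items():
        for ce,a,l in comps(m):
            if k=="blue" and a<150: continue
            z=0.120 if k=='blue' else 0.138 if k=="orange" else .12 if k=="yellow" else .112
            print(n,k,ce,a,plane(c,[ce],z).round(4).tolist(), "rz",np.median(c["range_z"][l]).round(3))
            if k=="blue":
                P=plane(c,np.argwhere(l)[:,::-1],z); print("   extent",np.ptp(P[:,:2],axis=0).round(3),"mid",((P.max(0)+P.min(0))/2).round(4))
E
```

```text
top blue [407.2, 98.9] 1605 [[0.8804, -0.3196, 0.12]] rz 1.747
   extent [0.125 0.195] mid [ 0.8927 -0.3276  0.12  ]
top blue [286.4, 213.6] 1673 [[0.5274, 0.0571, 0.12]] rz 1.546
   extent [0.15  0.146] mid [0.5256 0.054  0.12  ]
top blue [356.1, 217.3] 790 [[0.5131, -0.1428, 0.12]] rz 1.662
   extent [0.1   0.101] mid [ 0.5114 -0.1437  0.12  ]
top blue [232.7, 309.8] 3341 [[0.2566, 0.2107, 0.12]] rz 1.595
   extent [0.193 0.192] mid [0.2569 0.2117 0.12  ]
top orange [496.5, 176.3] 85 [[0.6251, -0.5661, 0.138]] rz 1.655
top orange [500.9, 176.4] 55 [[0.6246, -0.5799, 0.138]] rz 1.653
top orange [500.4, 194.4] 8 [[0.5697, -0.5719, 0.138]] rz 1.641
top orange [504.5, 194.0] 6 [[0.5708, -0.5848, 0.138]] rz 1.64
top orange [218.0, 284.5] 4 [[0.3258, 0.2499, 0.138]] rz 1.583
top orange [214.8, 287.0] 5 [[0.319, 0.2587, 0.138]] rz 1.582
top yellow [205.9, 79.0] 63 [[0.9568, 0.2981, 0.12]] rz 1.691
top yellow [175.4, 82.1] 14 [[0.9493, 0.393, 0.12]] rz 1.69
top yellow [196.9, 104.0] 1341 [[0.8734, 0.3235, 0.12]] rz 1.749
top yellow [163.7, 95.2] 39 [[0.9061, 0.4277, 0.12]] rz 1.677
top yel
[... 926 characters left out ...]
.247] mid [ 0.8457 -0.2644  0.12  ]
side blue [318.0, 198.9] 388 [[0.4782, -0.0613, 0.12]] rz 1.383
   extent [0.089 0.088] mid [ 0.4754 -0.0642  0.12  ]
side blue [280.6, 213.8] 1186 [[0.5242, 0.062, 0.12]] rz 1.178
   extent [0.145 0.146] mid [0.5241 0.0551 0.12  ]
side blue [314.7, 324.4] 3574 [[0.2323, 0.2762, 0.12]] rz 1.061
   extent [0.183 0.184] mid [0.2334 0.275  0.12  ]
side yellow [129.4, 214.4] 1007 [[0.8588, 0.3649, 0.12]] rz 1.285
side yellow [312.6, 342.6] 18 [[0.2079, 0.3159, 0.12]] rz 1.036
side yellow [306.0, 355.0] 5 [[0.2009, 0.3495, 0.12]] rz 1.015
side yellow [316.0, 357.0] 5 [[0.1808, 0.3381, 0.12]] rz 1.016
side red [199.3, 177.2] 24 [[0.8304, 0.1127, 0.112]] rz 1.248
```

View pics/top_crop.png

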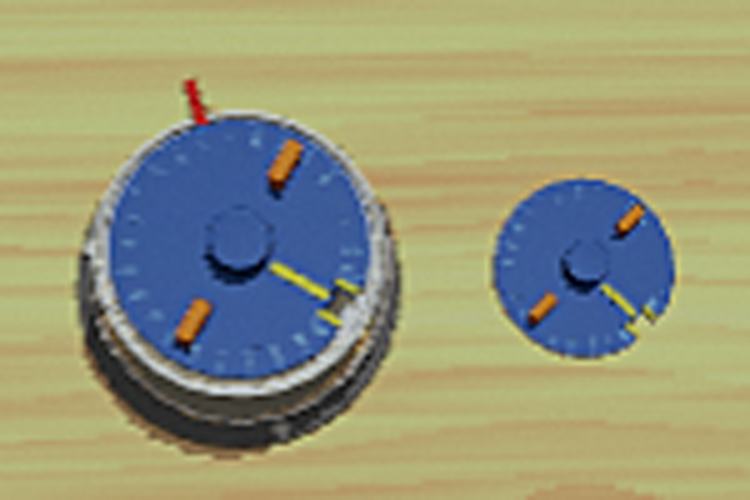

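View pics/side_crop.png

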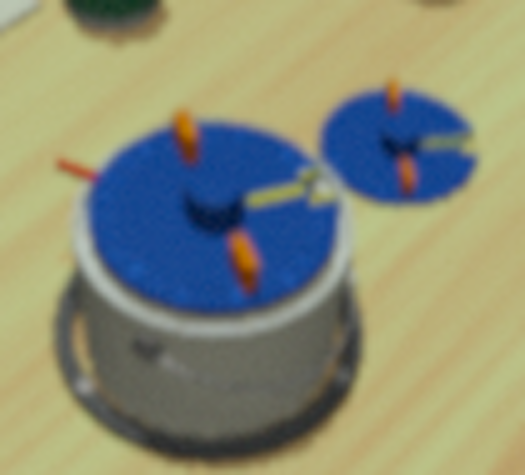

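The crops confirm it. The pail lid at (288,213) measures about 150 mm, against about 100 mm and 193 mm for the other two, so it is the one meant. Its notch is at (308,225), the wings are near (297,198) and (278,229), and the red pin is at (279,185). Next I'll measure the centre and angles precisely.

```bash
cat >> h.py <<'E'
from scipy.optimize import least_squares
BOX=dict(top=(255,320,175,255),side=(250,315,185,240))
def lid(c,n,zt=.12,verbose=True):
    x0,x1,y0,y1=BOX[n]; w=np.zeros(c["image"].shape[:2],bool); w[y0:y1,x0:x1]=1
    h=cv2.cvtColor(c["image"],cv2.COLOR_RGB2HSV); H,S,V=[a.astype(int) for a in cv2.split(h)]
    b=max(comps((H>103)&(H<128)&(S>120)&(V>40)&w),key=lambda q:q[1])[2]
    cs,_=cv2.findContours(b.astype(np.uint8),cv2.RETR_EXTERNAL,cv2.CHAIN_APPROX_NONE)
    p=max(cs,key=len).reshape(-1,2); P=plane(c,p,zt)[:,:2]
    f=least_squares(lambda q:np.hypot(*(P-q[:2]).T)-q[2],[*P.mean(0),.076],loss="soft_l1",f_scale=.001)
    ctr=f.x[:2]; out=dict(c=ctr,r=f.x[2])
    o=comps((H>=3)&(H<18)&(S>150)&(V>60)&w,6)
    out["or"]=[(ce,a,plane(c,[ce],.1365)[0,:2]-ctr) for ce,a,_ in o]
    out["ye"]=[(ce,a,plane(c,[ce],zt)[0,:2]-ctr) for ce,a,_ in comps((H>=20)&(H<36)&(S>120)&(V>60)&w,3)]
    w2=np.zeros_like(w); w2[y0-15:y1,x0-15:x1]=1
    out["red"]=[(ce,a,plane(c,[ce],.113)[0,:2]-ctr) for ce,a,_ in comps(((H<3)|(H>174))&(S>120)&(V>60)&w2,4)]
    if verbose:
        print(n,"centre",ctr.round(4),"r",round(out["r"],4))
        for k in("or","ye","red"):
            for ce,a,v in out[k]: print("  ",k,ce,a,"r %.1f mm ang %.1f"%(np.hypot(*v)*1e3,np.degrees(np.arctan2(v[1],v[0]))))
    return out
E
python3 - <<'E'
from h import *
for n in("top","side"):
    c=capture(n); o=lid(c,n)
    # heights from range map at lid plate
    u,v=proj(c,[[*o["c"],.145]])[0].round().astype(int); z=c["range_z"][v,u]; 
    oo,D=ray(c,[[u,v]]); print("hub pt",(oo+D[0]*z).round(4))
E
```

```text
top centre [0.526  0.0549] r 0.0732
   or [296.5, 197.5] 29 r 52.1 mm ang -31.7
   or [278.4, 228.8] 27 r 52.4 mm ang 150.7
   ye [299.8, 220.8] 21 r 41.1 mm ang -119.7
   ye [309.0, 222.0] 7 r 66.6 mm ang -111.4
   ye [305.5, 228.0] 6 r 66.2 mm ang -128.9
   red [278.9, 185.8] 13 r 89.2 mm ang 14.7
hub pt [0.5283 0.0554 0.137 ]
side centre [0.5243 0.0577] r 0.0706
   or [277.4, 197.9] 11 r 47.7 mm ang -33.8
   or [254.6, 203.4] 7 r 83.6 mm ang 25.5
   or [288.6, 222.0] 20 r 52.7 mm ang 152.7
hub pt [0.5215 0.06   0.1503]
```

```bash
cat >> h.py <<'E'
from scipy.spatial.transform import Rotation as Ro
def go(pos,psi):
    "row numbers to reach TCP pos, tool down, tool y at psi deg"
    s=bot.read_state(); q=s["eef_rot"]; R0=Ro.from_quat([q[1],q[2],q[3],q[0]])
    a=np.radians(psi); y=np.array([np.cos(a),np.sin(a),0]); z=np.array([0,0,-1.]); 
    R1=Ro.from_matrix(np.c_[np.cross(y,z),y,z])
    d=R0.inv().apply(np.array(pos)-s["tcp_pos"])*100; r=(R0.inv()*R1).as_rotvec()
    Y=R0.as_matrix()[:,1]; print("t",round(s["t"],2),"now",np.round(s["tcp_pos"],4),"psi %.1f"%np.degrees(np.arctan2(Y[1],Y[0])),"q1 q6",np.degrees(np.array(s["joints"])[[0,5]]).round(1),"F",np.round(s["contact_force"],1),"T",np.round(s["torque"],2))
    print("row rot",r.round(4),"shift cm",d.round(2))
E
python3 -c "
from h import *
go([.526,.055,.22],-55)"
```

```text
t 0.3 now [ 0.1814 -0.624   0.2051] psi -73.8 q1 q6 [-83.8 -10. ] F [0.5 0.3 0.2] T [-0.01  0.04 -0.03]
row rot [-7.000e-04 -3.000e-04 -3.281e-01] shift cm [ 52.04 -55.58  -1.45]
```

```bash
python3 -m crank '0 0 0 4 -4.3 -1.2 1; 0 0 0 8 -8.6 -1.45 1; 0 0 -0.1 52.04 -55.58 -1.45 1; 0 0 -0.2 52.04 -55.58 -1.45 1; 0 0 -0.328 52.04 -55.58 -1.45 1; 0 0 -0.328 52.04 -55.58 -1.45 1; 0 0 -0.328 52.04 -55.58 -1.45 1; 0 0 -0.328 52.04 -55.58 -1.45 1; 0 0 -0.328 52.04 -55.58 -1.45 1; 0 0 -0.328 52.04 -55.58 -1.45 1; 0 0 -0.328 52.04 -55.58 -1.45 1; 0 0 -0.328 52.04 -55.58 -1.45 1; 0 0 -0.328 52.04 -55.58 -1.45 1; 0 0 -0.328 52.04 -55.58 -1.45 1; 0 0 -0.328 52.04 -55.58 -1.45 1; 0 0 -0.328 52.04 -55.58 -1.45 1; 0 0 -0.328 52.04 -55.58 -1.45 1; 0 0 -0.328 52.04 -55.58 -1.45 1; 0 0 -0.328 52.04 -55.58 -1.45 1; 0 0 -0.328 52.04 -55.58 -1.45 1'
python3 -c "
from h import *
go([.526,.055,.22],-55)"
```

```text
t: 1.97
tcp_pos: [0.5265, 0.0573, 0.2199]
eef_rot: [-0.0, 0.953, 0.303, -0.0]
contact_force: [0.2, 0.4, -1.2]
opening: 0.0939
t 1.97 now [0.5265 0.0573 0.2199] psi -54.7 q1 q6 [-6.1 48.7] F [ 0.2  0.4 -1.2] T [-0.03 -0.08  0.06]
row rot [-0.0009 -0.0002  0.0044] shift cm [-0.18  0.16 -0.01]
```

```bash
python3 -m crank '0 0 0 -0.18 0.16 1 1; 0 0 0 -0.18 0.16 3 1; 0 0 0 -0.18 0.16 5 1; 0 0 0 -0.18 0.16 6 1; 0 0 0 -0.18 0.16 6 1'
python3 - <<'E'
from h import *
go([.526,.055,.127],-55)
for n,(x0,x1,y0,y1) in dict(top=(230,350,160,260),side=(220,345,130,260)).items():
    c=capture(n); im=c["image"][:,:,::-1]
    cv2.imwrite(f"pics/{n}_1.png",cv2.resize(im[y0:y1,x0:x1],None,fx=4,fy=4,interpolation=cv2.INTER_CUBIC))
E
```

```text
t: 2.38
tcp_pos: [0.5234, 0.0537, 0.1566]
eef_rot: [-0.002, 0.953, 0.302, -0.003]
contact_force: [-0.6, 0.8, -0.3]
opening: 0.0937
t 2.38 now [0.5234 0.0537 0.1566] psi -54.9 q1 q6 [-6.5 48.4] F [-0.6  0.8 -0.3] T [0.01 0.06 0.02]
row rot [-0.0047  0.0045  0.0022] shift cm [0.3  0.05 2.96]
```

View pics/side_1.png

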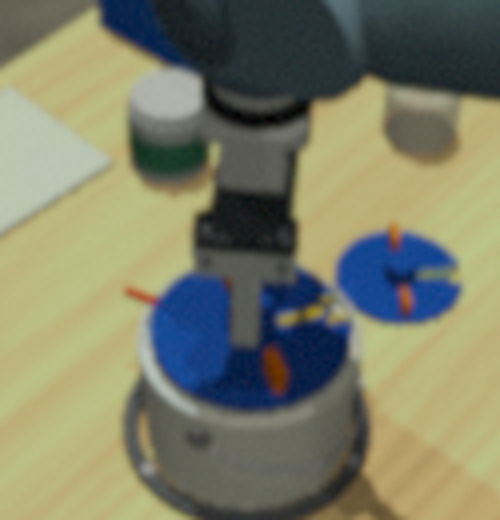

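View pics/top_1.png

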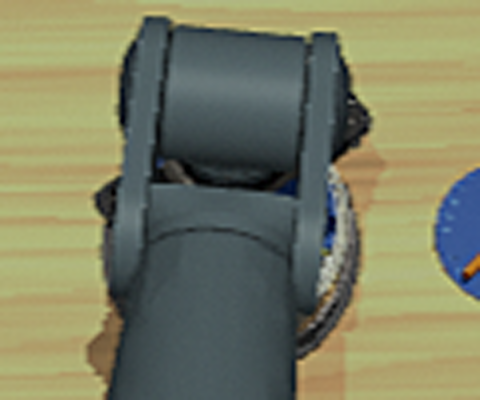

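The side view shows the near finger (crop (247,330)) on the clockwise side of the near wing (crop (277,368)), as planned. The arm hides the lid in the top view. I'll centre and lower next.

```bash
python3 -m crank '0 0 0 0.3 0.05 0 1; 0 0 0 0.3 0.05 0.6 1; 0 0 0 0.3 0.05 1.5 1; 0 0 0 0.3 0.05 2.4 1; 0 0 0 0.3 0.05 2.9 1; 0 0 0 0.3 0.05 2.9 1; 0 0 0 0.3 0.05 2.9 1'
python3 - <<'E'
from h import *
go([.526,.055,.127],-46)
E
```

```text
t: 3.07
tcp_pos: [0.528, 0.0554, 0.1302]
eef_rot: [-0.001, 0.953, 0.302, -0.001]
contact_force: [1.0, -0.2, 0.6]
opening: 0.0941
t 3.07 now [0.528  0.0554 0.1302] psi -54.8 q1 q6 [-6.3 48.5] F [ 1.  -0.2  0.6] T [-0.03  0.01 -0.02]
row rot [-0.002   0.001  -0.1541] shift cm [-0.19 -0.08  0.32]
```

```bash
python3 -m crank '0 0 0 -0.19 -0.08 0.3 1; 0 0 -0.05 -0.19 -0.08 0.3 1; 0 0 -0.1 -0.19 -0.08 0.3 1; 0 0 -0.15 -0.19 -0.08 0.3 1; 0 0 -0.2 -0.19 -0.08 0.3 1; 0 0 -0.25 -0.19 -0.08 0.3 1;  0 0 -0.3 -0.19 -0.08 0.3 1; 0 0 -0.35 -0.19 -0.08 0.3 1; 0 0 -0.35 -0.19 -0.08 0.3 1'
python3 - <<'E'
from h import *
go([.526,.055,.127],20)
c=capture("side");x0,x1,y0,y1=220,345,130,260
cv2.imwrite(f"pics/side_2.png",cv2.resize(c["image"][y0:y1,x0:x1,::-1],None,fx=4,fy=4,interpolation=cv2.INTER_CUBIC))
E
```

```text
t: 3.82
tcp_pos: [0.5259, 0.0549, 0.1272]
eef_rot: [-0.001, 0.886, 0.464, -0.001]
contact_force: [0.1, -0.4, -0.4]
opening: 0.0942
t 3.82 now [0.5259 0.0549 0.1272] psi -34.7 q1 q6 [-6.4 28.4] F [ 0.1 -0.4 -0.4] T [-0.06 -0.05 -0.03]
row rot [-2.200e-03 -5.000e-04 -9.553e-01] shift cm [0.01 0.   0.02]
```

View pics/side_2.png

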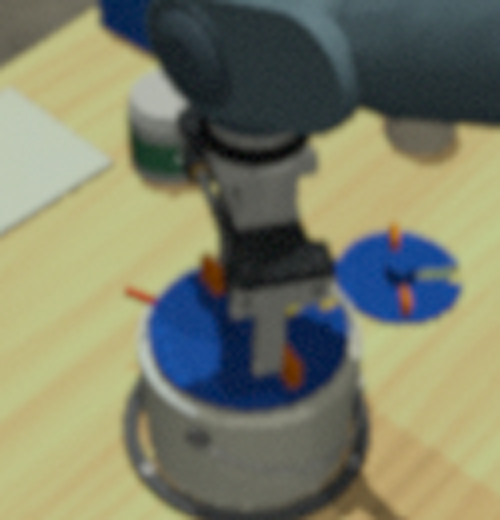

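The near wing moved from crop (277,368) to (292,366) and is touching the finger, with negligible force. The lid is turning, so I'll keep going.

```bash
python3 -m crank '0 0 -0.07 0 0 0 1; 0 0 -0.14 0 0 0 1; 0 0 -0.21 0 0 0 1; 0 0 -0.28 0 0 0 1; 0 0 -0.35 0 0 0 1; 0 0 -0.42 0 0 0 1; 0 0 -0.49 0 0 0 1; 0 0 -0.56 0 0 0 1; 0 0 -0.63 0 0 0 1; 0 0 -0.7 0 0 0 1; 0 0 -0.77 0 0 0 1; 0 0 -0.84 0 0 0 1; 0 0 -0.91 0 0 0 1; 0 0 -0.98 0 0 0 1; 0 0 -1.05 0 0 0 1; 0 0 -1.12 0 0 0 1; 0 0 -1.19 0 0 0 1; 0 0 -1.26 0 0 0 1; 0 0 -1.26 0 0 0 1'
python3 - <<'E'
from h import *
go([.526,.055,.127],90.5)
for n,(x0,x1,y0,y1) in dict(top=(230,350,160,260),side=(220,345,130,260)).items():
    c=capture(n); im=c["image"][:,:,::-1]
    cv2.imwrite(f"pics/{n}_3.png",cv2.resize(im[y0:y1,x0:x1],None,fx=4,fy=4,interpolation=cv2.INTER_CUBIC))
E
```

```text
t: 5.45
tcp_pos: [0.5262, 0.055, 0.1274]
eef_rot: [-0.001, 0.443, 0.896, 0.0]
contact_force: [-1.2, 0.5, -0.0]
opening: 0.0934
t 5.45 now [0.5262 0.055  0.1274] psi 37.4 q1 q6 [ -6.3 -43.7] F [-1.2  0.5 -0. ] T [-0.02 -0.11 -0.05]
row rot [ 3.000e-04 -1.500e-03 -9.275e-01] shift cm [ 0.01 -0.01  0.04]
```

View pics/side_3.png

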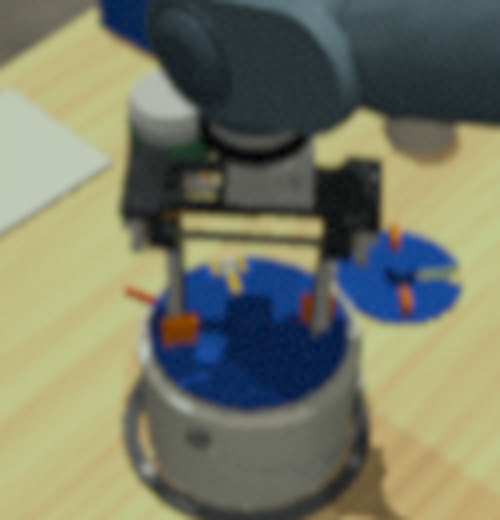

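View pics/top_3.png

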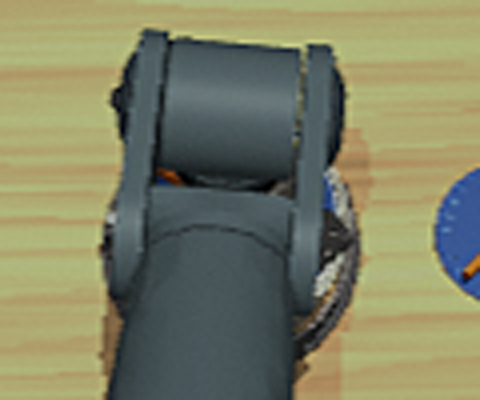

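The notch now shows in the side view at crop (232,272), moving toward the pin at crop (140,294). I'll stop somewhat short of it and measure.

```bash
python3 -m crank '0 0 -0.07 0 0 0 1; 0 0 -0.14 0 0 0 1; 0 0 -0.21 0 0 0 1; 0 0 -0.28 0 0 0 1; 0 0 -0.35 0 0 0 1; 0 0 -0.42 0 0 0 1; 0 0 -0.49 0 0 0 1; 0 0 -0.56 0 0 0 1; 0 0 -0.63 0 0 0 1; 0 0 -0.7 0 0 0 1; 0 0 -0.78 0 0 0 1; 0 0 -0.78 0 0 0 1;0 0 -0.78 0 0 0 1'
python3 - <<'E'
from h import *
go([.526,.055,.127],90.5)
x0,x1,y0,y1=220,345,130,260
c=capture("side"); im=c["image"][:,:,::-1]
cv2.imwrite(f"pics/side_4.png",cv2.resize(im[y0:y1,x0:x1],None,fx=4,fy=4,interpolation=cv2.INTER_CUBIC))
lid(c,"side")
h=cv2.cvtColor(c["image"],cv2.COLOR_RGB2HSV)
w=np.zeros(h.shape[:2],bool);w[180:225,240:310]=1
H,S,V=[a.astype(int) for a in cv2.split(h)]
for nm,m,z in(("y",(H>=18)&(H<36)&(S>110)&(V>60)&w,.12),("r",((H<6)|(H>172))&(S>110)&(V>60)&w,.113)):
    for ce,a,_ in comps(m,2):
        v=plane(c,[ce],z)[0,:2]-[.5255,.055]; print(nm,ce,a,"r %.1f ang %.1f"%(np.hypot(*v)*1e3,np.degrees(np.arctan2(v[1],v[0]))))
E
```

```text
t: 6.63
tcp_pos: [0.5263, 0.055, 0.1275]
eef_rot: [-0.0, 0.072, 0.997, 0.0]
contact_force: [-0.0, -0.0, -0.9]
opening: 0.0944
t 6.63 now [0.5263 0.055  0.1275] psi 81.7 q1 q6 [ -6.3 -88.1] F [-0.  -0.  -0.9] T [ 0.12 -0.09  0.  ]
row rot [ 0.0008 -0.0009 -0.1531] shift cm [ 0.03 -0.01  0.05]
side centre [0.5156 0.0559] r 0.063
   or [290.4, 198.1] 23 r 53.7 mm ang -69.8
   or [254.6, 203.4] 7 r 92.3 mm ang 24.2
   or [272.3, 220.4] 34 r 52.6 mm ang 89.2
   ye [273.0, 207.3] 3 r 42.7 mm ang 2.2
y [302.3, 181.7] 3 r 148.0 ang -75.8
y [281.5, 185.5] 2 r 113.7 ang -49.0
y [291.7, 193.2] 6 r 86.0 ang -70.5
y [273.5, 207.5] 6 r 31.2 ang 3.9
r [274.5, 216.0] 2 r 23.5 ang 63.5
r [269.0, 222.0] 3 r 49.9 ang 81.8
r [274.2, 221.5] 4 r 37.9 ang 94.6
```

View pics/side_4.png

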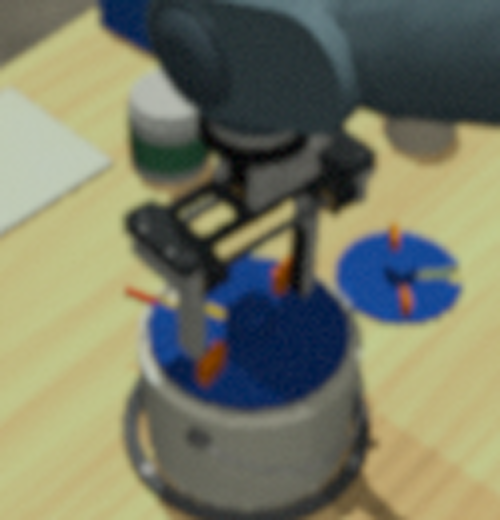

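```bash
python3 -m crank '0 0 -0.03 0.03 0 0.05 1; 0 0 -0.06 0.03 0 0.05 1; 0 0 -0.09 0.03 0 0.05 1; 0 0 -0.09 0.03 0 0.05 1; 0 0 -0.09 0.03 0 0.05 1; 0 0 -0.04 0.03 0 0 1; 0 0 0 0.03 0 0 1; 0 0 0.03 0.03 0 0 1; 0 0 0.03 0.03 0 -1 1; 0 0 0.03 0.03 0 -3 1; 0 0 0.03 0.03 0 -6 1; 0 0 0.03 0.03 0 -8 1; 0 0 0.03 0.03 0 -8 1'
python3 - <<'E'
from h import *
go([.50,-.16,.205],80)
E
```

```text
t: 7.77
tcp_pos: [0.5294, 0.0546, 0.2136]
eef_rot: [0.005, 0.087, 0.996, 0.0]
contact_force: [0.6, -0.1, 0.4]
opening: 0.0939
t 7.77 now [0.5294 0.0546 0.2136] psi 80.0 q1 q6 [ -6.3 -86.4] F [ 0.6 -0.1  0.4] T [ 0.02 -0.18 -0.03]
row rot [0.0013 0.0096 0.0004] shift cm [ -0.82 -21.64   0.84]
```

```bash
python3 -m crank '0 0 0 0 -4 0 1; 0 0 0 0 -8 0 1; 0 0 0 0 -12 0 1; 0 0 0 0 -16 0 1; 0 0 0 0 -20 0 1; 0 0 0 0 -24 0 1; 0 0 0 0 -26 0 1; 0 0 0 0 -26 0 1'
python3 - <<'E'
from h import *
go([.526,.055,.21],80)
for n,(x0,x1,y0,y1) in dict(top=(240,390,165,265),side=(240,345,170,265)).items():
    c=capture(n); im=c["image"][:,:,::-1]
    cv2.imwrite(f"pics/{n}_5.png",cv2.resize(im[y0:y1,x0:x1],None,fx=5,fy=5,interpolation=cv2.INTER_CUBIC))
    lid(c,n)
E
```

```text
t: 8.43
tcp_pos: [0.4834, -0.205, 0.2129]
eef_rot: [0.005, 0.09, 0.996, -0.0]
contact_force: [-0.7, -0.3, -0.0]
opening: 0.094
t 8.43 now [ 0.4834 -0.205   0.2129] psi 79.7 q1 q6 [ -35.5 -115.3] F [-0.7 -0.3 -0. ] T [ 0.08 -0.14 -0.01]
row rot [ 0.0005  0.0094 -0.0049] shift cm [ 0.45 26.34  0.29]
top centre [0.525  0.0551] r 0.0723
   or [305.3, 207.5] 22 r 54.3 mm ang -73.2
   or [268.6, 217.4] 25 r 53.9 mm ang 102.1
   ye [284.6, 191.6] 5 r 68.0 mm ang 5.1
   ye [277.8, 193.5] 4 r 67.5 mm ang 22.5
   ye [283.3, 200.1] 18 r 43.7 mm ang 13.5
   red [279.6, 188.3] 23 r 82.3 mm ang 14.3
side centre [0.5232 0.0564] r 0.0708
   or [289.2, 198.2] 16 r 49.9 mm ang -74.4
   or [255.0, 203.5] 6 r 84.0 mm ang 26.0
   or [273.5, 221.5] 22 r 54.3 mm ang 102.9
```

View pics/top_5.png

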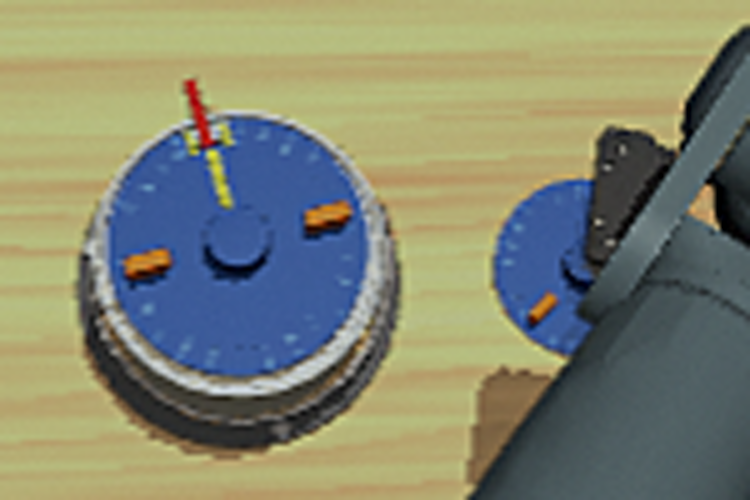

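View pics/side_5.png

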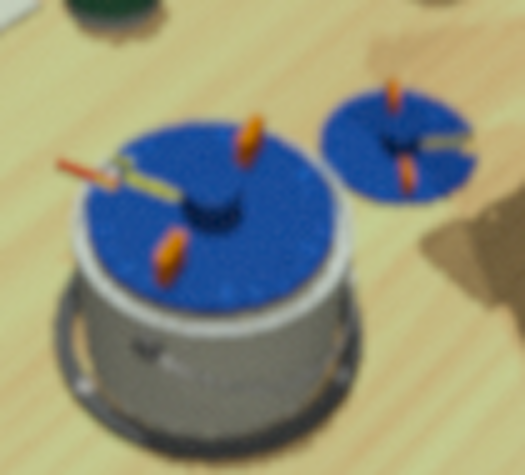

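The notch edges average 13.8° and the stripe 13.5°, against 14.3–14.7° for the pin. That is about 1 mm along the rim, inside the 4 mm allowance. The top view shows the red pin inside the notch at crop (206,135). Next I'll shut the fingers and go over the hub.

```bash
python3 -m crank '0 0 0 0 4 0 0; 0 0.009 0 0.2 8 0 0; 0 0.009 0 0.4 12 0 0; 0 0.009 0 0.45 16 0 0; 0 0.009 0 0.45 20 0 0; 0 0.009 0 0.45 24 0.3 0; 0 0.009 0 0.45 26.3 0.3 0; 0 0.009 0 0.45 26.3 1.5 0; 0 0.009 0 0.45 26.3 3.5 0; 0 0.009 0 0.45 26.3 4.5 0; 0 0.009 0 0.45 26.3 4.5 0; 0 0.009 0 0.45 26.3 4.5 0'
python3 - <<'E'
from h import *
go([.526,.055,.147],80)
c=capture("side");x0,x1,y0,y1=220,345,130,260
cv2.imwrite(f"pics/side_6.png",cv2.resize(c["image"][y0:y1,x0:x1,::-1],None,fx=4,fy=4,interpolation=cv2.INTER_CUBIC))
go([.526,.055,.147],80)
E
```

```text
t: 9.53
tcp_pos: [0.5253, 0.0581, 0.1674]
eef_rot: [-0.001, 0.088, 0.996, 0.001]
contact_force: [-0.4, -0.0, -0.2]
opening: 0.0173
t 9.53 now [0.5253 0.0581 0.1674] psi 79.9 q1 q6 [ -6. -86.] F [-0.4 -0.  -0.2] T [ 0.03 -0.09 -0.  ]
row rot [ 0.0019 -0.0019 -0.0014] shift cm [-0.13 -0.3   2.04]
t 9.58 now [0.526  0.0579 0.1684] psi 79.9 q1 q6 [ -6.1 -86. ] F [ 0.3 -0.5 -0. ] T [ 0.06 -0.17  0.03]
row rot [ 0.002  -0.     -0.0018] shift cm [-0.05 -0.29  2.14]
```

View pics/side_6.png

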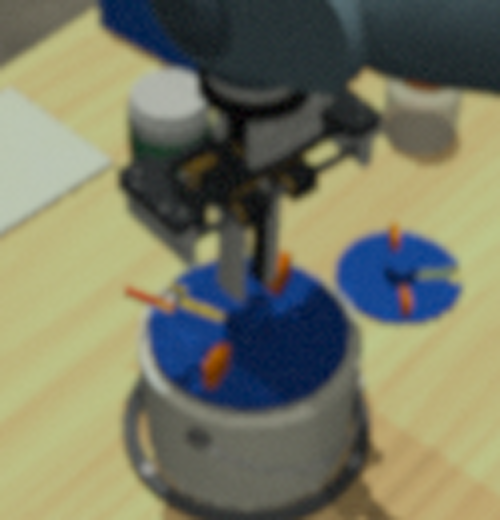

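The fingers, still closing, are above the hub at crop (245,290), and the pin and stripe line up at crop (180,300). I'll lower to just above the hub.

```bash
python3 -m crank '0 0 0 -0.05 -0.29 0 0; 0 0 0 -0.05 -0.29 0 0; 0 0 0 -0.05 -0.29 0.5 0; 0 0 0 -0.05 -0.29 1.0 0; 0 0 0 -0.05 -0.29 1.5 0; 0 0 0 -0.05 -0.29 1.9 0; 0 0 0 -0.05 -0.29 1.9 0; 0 0 0 -0.05 -0.29 1.9 0'
python3 - <<'E'
from h import *
go([.526,.055,.142],80)
E
```

```text
t: 10.25
tcp_pos: [0.5257, 0.0551, 0.1489]
eef_rot: [-0.0, 0.088, 0.996, 0.001]
contact_force: [-1.0, 0.5, 0.0]
opening: 0.0003
t 10.25 now [0.5257 0.0551 0.1489] psi 79.9 q1 q6 [ -6.4 -86.3] F [-1.   0.5  0. ] T [ 0.04 -0.19  0.02]
row rot [ 0.002  -0.001  -0.0017] shift cm [-0.03 -0.    0.69]
```

```bash
python3 -m crank '0 0 0 0 0 0.15 0; 0 0 0 0 0 0.3 0; 0 0 0 0 0 0.45 0; 0 0 0 0 0 0.6 0; 0 0 0 0 0 0.75 0; 0 0 0 0 0 0.75 0; 0 0 0 0 0 0.75 0'
python3 - <<'E'
from h import *
go([.526,.055,.1355],80)
E
```

```text
t: 10.83
tcp_pos: [0.5259, 0.0551, 0.1424]
eef_rot: [-0.0, 0.088, 0.996, 0.001]
contact_force: [-1.5, -0.5, 5.2]
opening: 0.0007
t 10.83 now [0.5259 0.0551 0.1424] psi 79.9 q1 q6 [ -6.4 -86.3] F [-1.5 -0.5  5.2] T [ 0.09  0.36 -0.01]
row rot [ 0.0018 -0.0008 -0.0015] shift cm [-0.02 -0.01  0.69]
```

The force is 5.2 N with the hub at 142.4 mm, already below the 144 mm where the pin would stop it. The lid is sliding down, so I'll continue.

```bash
python3 -m crank '0 0 0 0 0 0.15 0; 0 0 0 0 0 0.3 0; 0 0 0 0 0 0.45 0; 0 0 0 0 0 0.6 0; 0 0 0 0 0 0.7 0; 0 0 0 0 0 0.7 0; 0 0 0 0 0 0.7 0'
python3 - <<'E'
from h import *
go([.526,.055,.135],80)
E
```

```text
t: 11.42
tcp_pos: [0.5259, 0.0551, 0.1365]
eef_rot: [-0.0, 0.088, 0.996, 0.001]
contact_force: [-3.4, -0.1, 6.5]
opening: 0.0003
t 11.42 now [0.5259 0.0551 0.1365] psi 79.9 q1 q6 [ -6.4 -86.3] F [-3.4 -0.1  6.5] T [ 0.04  0.61 -0.01]
row rot [ 0.0016 -0.0011 -0.0013] shift cm [-0.01 -0.01  0.15]
```

```bash
python3 -m crank '0 0 0 0 0 0.1 0; 0 0 0 0 0 0.2 0; 0 0 0 0 0 0.3 0; 0 0 0 0 0 0.3 0'
python3 - <<'E'
from h import *
go([.526,.055,.135],80)
E
```

```text
t: 11.75
tcp_pos: [0.5259, 0.0551, 0.1352]
eef_rot: [-0.001, 0.088, 0.996, 0.001]
contact_force: [-5.2, 0.1, 10.0]
opening: 0.0003
t 11.75 now [0.5259 0.0551 0.1352] psi 79.9 q1 q6 [ -6.4 -86.3] F [-5.2  0.1 10. ] T [ 0.06  0.99 -0.03]
row rot [ 0.0012 -0.0017 -0.0009] shift cm [-0.01 -0.01  0.02]
```

```bash
python3 -m crank '0 0 0 0 0 0.15 0; 0 0 0 0 0 0.3 0; 0 0 0 0 0 0.4 0; 0 0 0 0 0 0.4 0; 0 0 0 0 0 0.4 0'
python3 - <<'E'
from h import *
go([.526,.055,.135],80)
E
```

```text
t: 12.17
tcp_pos: [0.526, 0.0551, 0.1351]
eef_rot: [-0.001, 0.087, 0.996, 0.0]
contact_force: [-11.8, 1.1, 21.7]
opening: 0.0005
t 12.17 now [0.526  0.0551 0.1351] psi 80.0 q1 q6 [ -6.3 -86.3] F [-11.8   1.1  21.7] T [0.14 2.24 0.02]
row rot [ 0.0005 -0.0029 -0.0004] shift cm [ 0.   -0.01  0.01]
```

The force rose from 10 to 22 N while the hub stayed at 135.1 mm, so the lid is on its hard ledge. I'll lift straight off, move aside and check.

```bash
python3 -m crank '0 0 0 0 0 -0.1 0; 0 0 0 0 0 -0.3 0; 0 0 0 0 0 -1 0; 0 0 0 0 0 -3 0; 0 0 0 0 0 -6 0; 0 0 0 0 0 -8 0; 0 0 0 0 -4 -8 0; 0 0 0 0 -8 -8 0; 0 0 0 0 -12 -8 0; 0 0 0 0 -16 -8 0; 0 0 0 0 -20 -8 0; 0 0 0 0 -24 -8 0; 0 0 0 0 -26 -8 0; 0 0 0 0 -26 -8 0; 0 0 0 0 -26 -8 0'
python3 - <<'E'
from h import *
go([.526,.055,.21],80)
for n,(x0,x1,y0,y1) in dict(top=(240,390,165,265),side=(240,345,170,265)).items():
    c=capture(n); im=c["image"][:,:,::-1]
    cv2.imwrite(f"pics/{n}_7.png",cv2.resize(im[y0:y1,x0:x1],None,fx=5,fy=5,interpolation=cv2.INTER_CUBIC))
    cv2.imwrite(f"pics/{n}_7f.png",im)
    lid(c,n,zt=.11)
    for a in (60,120,180,240):
        # plate and rim heights from range
        for r in(.032,.0805):
            X=[.5257+r*np.cos(np.radians(a)),.055+r*np.sin(np.radians(a)),.11]
            u,v=proj(c,[X])[0].round().astype(int); oo,D=ray(c,[[u,v]]); P=oo+D[0]*np.median(c["range_z"][v-1:v+2,u-1:u+2]); print(a,r,P[2].round(4),end=" | ")
    print()
E
```

```text
t: 13.42
tcp_pos: [0.4807, -0.2015, 0.2147]
eef_rot: [-0.002, 0.088, 0.996, 0.001]
contact_force: [-0.2, 0.0, -0.2]
opening: 0.0005
t 13.42 now [ 0.4807 -0.2015  0.2147] psi 79.9 q1 q6 [ -35.2 -115.1] F [-0.2  0.  -0.2] T [ 0.04 -0.17  0.02]
row rot [ 0.0012 -0.0034 -0.0026] shift cm [ 0.06 26.04  0.5 ]
top centre [0.5252 0.0549] r 0.0723
   or [304.8, 208.4] 24 r 51.9 mm ang -75.7
   or [269.2, 217.7] 21 r 52.7 mm ang 103.7
   ye [284.6, 192.6] 5 r 67.4 mm ang 5.3
   ye [278.0, 194.4] 5 r 67.1 mm ang 22.4
   ye [283.5, 201.3] 18 r 42.2 mm ang 13.5
   red [279.7, 189.0] 25 r 80.0 mm ang 14.7
60 0.032 0.1104 | 60 0.0805 0.1086 | 120 0.032 0.1104 | 120 0.0805 0.1071 | 180 0.032 0.1134 | 180 0.0805 0.1061 | 240 0.032 0.1106 | 240 0.0805 0.1071 | 
side centre [0.5242 0.0553] r 0.0703
   or [289.3, 199.9] 19 r 42.4 mm ang -79.6
   or [257.7, 204.7] 12 r 74.5 mm ang 29.0
   or [273.5, 223.3] 23 r 61.7 mm ang 106.6
   ye [261.0, 207.7] 3 r 69.4 mm ang 17.6
60 0.032 0.113 | 60 0.0805 0.1107 | 120 0.032 0.1126 | 120 0.0805 0.1091 | 180 0.032 0.1124 | 180 0.0805 0.1104 | 240 0.032 0.1118 | 240 0.0805 0.1104 |
```

View pics/top_7.png

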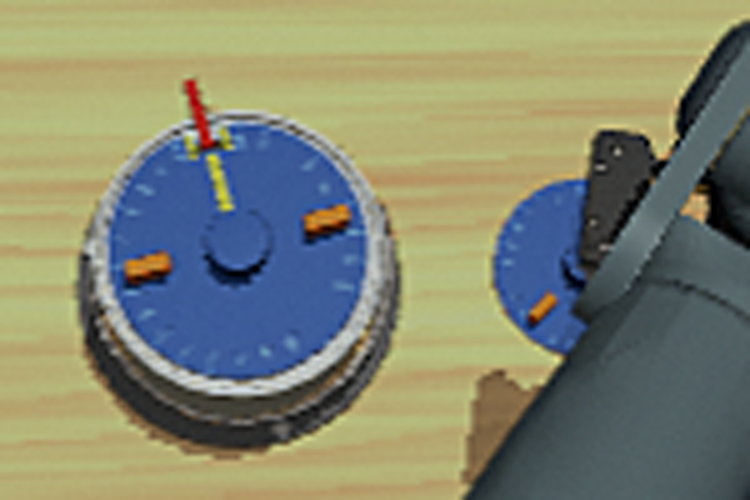

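View pics/side_7.png

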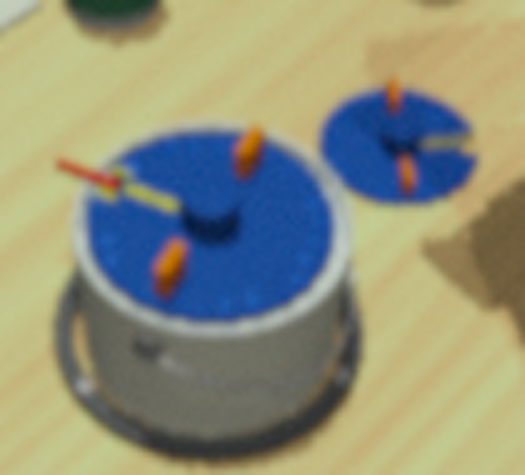

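View pics/top_7f.png

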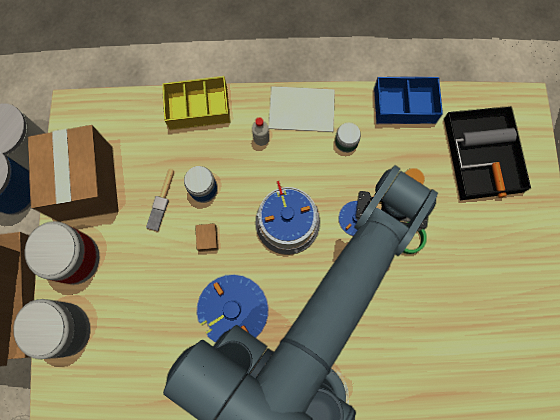

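The lid is sunk into the rim with the pin in the notch at crop (205,140). Plate and rim read level to within 2–3 mm, which is the range noise for most samples. The bystanders in view look where they were, though the arm hides part of the tape, jar and small lid. The gripper is clear of everything, so I'm handing in.

```bash
python3 -c "
from station import bot
bot.hand_in(); s=bot.read_state(); print(s['t'],s['contact_force'])"
```

```text
the job is handed in; nothing more can be done
the job is handed in; nothing more can be done
```

The lid is turned, pressed home and handed in, after about 13.5 s of the 64 s allowed. The open fingertips pushed both orange wings anticlockwise through about 134°. The shut fingertips then pressed straight down on the hub and lifted off.

**Notch:** it stands at about 13.7° against 14.3–14.7° for the pin. That is about 1 mm along the rim, inside the 4 mm allowed.

**Seating:** the lid slid down at about 5–6.5 N. It then stopped at a hub height of 135.1 mm while the force rose from 10 to 22 N, so it is on the hard ledge.

**Camera check:** the last pictures show the lid sunk into the rim with the pin in the notch. The depth readings were noisier than I would like. The plate read 110–113 mm and the rim 106–111 mm, with one top-view pair 7 mm apart, so flushness rests mainly on the hub height and the hard stop.

**Bystanders:** nothing in view looked moved, judged by eye. In the last top view the arm hid part of the tape, jar and small lid. The gripper only passed well above them and was clear at hand-in.

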